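# Empty the tipping tray and lock it level

### The job

Lift the tray of the tipping stand by its green knob to the 45 degree mark, no steeper than about 50, and keep it there for two seconds so that both used tubes roll out into the blue bin. Bring the tray back down level, then take the orange-handled pin from its grey stand and lock the tray by putting the pin down through both eyelets, fully home. Leave the flasks, jar, bottle and beaker standing where they are.

Things in the scene. Friction and masses are not known exactly. Their poses are not given: they have to be found in the camera images.
- tipper: Tipping stand fixed to the bench: white base, grey cheeks, a steel tray on its -x side, an open blue bin on its +x side (outside 150 x 160 mm, centre at x +80 mm, floor 13 mm, rim 68 mm, far wall 98 mm high). Origin on the bench straight under the hinge axis, which runs along its y; z up. A wire arc at y -90 mm, 125 mm from the axis, up to 190 mm high, has a yellow bead at 45 degrees.
- tray (a joint): Angle of the tray, rad: 0 level (at its stop, where it starts), growing as the knob end rises; 0.785 is the 45 degree mark, mechanical end 1.3. The hinge is stiff: the tray stays where it is left (about 6 N at the knob to lift it, 2 N to lower it).
- hinge (a point): Middle of the tray's hinge axis, 80 mm above the bench; axes as the tipper's. The tray (134 x 146 mm, walls 34 mm high) reaches from it 128 mm towards -x; a 2.5 mm lip at the hinge end keeps the tubes in until about 35 degrees.
- knob (a point): Centre of the green ball knob (28 mm across) on a 12 mm upright stem on the tray's end; moves with the tray. When level it is 160 mm towards -x of the hinge and 55 mm above it (135 mm above the bench). The tray's end wall is 32 mm from it towards the hinge, its top 21 mm lower.
- eyelet (a point): Centre of the 14 mm hole at the top of the red ear (44 x 44 x 8 mm) on the tray's +y side; moves with the tray. When level it is at x -100, y +108, z 100 mm in the tipper's frame.
- lower_eyelet (a point): Top centre of the 15 mm hole in the fixed yellow flange (8 mm thick) that lies 4 mm under the red ear when the tray is level, 88 mm above the bench. Open below.
- pin: Locking pin, upright, 110 mm long. Origin at its lower tip, z up along it. Steel shank 10 mm across from 0 to 60 mm with a tapered nose (10 mm long), collar 26 mm across from 60 to 66 mm, orange grip 18 mm across from 66 to 110 mm. Fully home, its collar rests on the red ear.
- stand: Grey block 64 x 64 x 70 mm high, fixed to the bench, with an upright 14 mm hole in which the pin waits, its collar on the block's top. Origin at the centre of its underside. It stands left or right of the tipping stand, with a flask on either side.
- tube_a: Used sample tube, white with a blue cap, 30 mm across, 110 mm long along its y axis, lying in the tray. Origin at its centre.
- tube_b: A second tube like tube_a, lying in the tray.
- rack: Blue tube rack with five capped tubes, fixed to the bench, 100 x 170 mm, 112 mm high. Origin at the centre of its underside.
- flask_a: White volumetric flask, 164 mm tall: bulb 64 mm across up to 30 mm high narrowing to 22 mm at 70 mm, neck 18 mm, stopper 24 mm. Bystander. Origin at the centre of its underside. Beside the pin's stand.
- flask_b: White volumetric flask, 164 mm tall: bulb 64 mm across up to 30 mm high narrowing to 22 mm at 70 mm, neck 18 mm, stopper 24 mm. Bystander. Origin at the centre of its underside. On the other side of the pin's stand.
- flask_c: White volumetric flask, 164 mm tall: bulb 64 mm across up to 30 mm high narrowing to 22 mm at 70 mm, neck 18 mm, stopper 24 mm. Bystander. Origin at the centre of its underside. Near the tipping stand.
- jar: Clear jar, 60 mm across, 85 mm tall, near the knob. Bystander. Origin at the centre of its underside.
- amber: Amber bottle, 72 mm across, 165 mm tall. Bystander. Origin at the centre of its underside.
- beaker: Glass beaker, 76 mm across, 95 mm tall. Bystander. Origin at the centre of its underside.
Things that resemble listed ones, but are neither listed nor needed, are in the scene too. What is shaped like the tube_b but black or purple is not meant.

How it is judged:
By the outcome, as a careful person would: the job done as asked, in the order asked, and still so for the second after the job is handed in, with the robot touching nothing.
It also fails if it takes over 69 s, if anything falls off the work surface, if the arm or the gripper's body presses on something with over 40 N, if the wrist force passes 120 N, or if a joint passes its speed limit or range.

### The arm

A 6-joint arm with a two-finger parallel gripper is mounted at the origin on the work surface. World frame = base frame: x ahead of the robot, y to its left, z up, the work surface at z = 0. Lengths are in m, angles in rad, forces in N, time in s.
With the tool pointing down it reaches from about 0.425 to 0.95 m from the base axis. Payload 3.5 kg.
Tool frame: the origin (TCP) lies midway between the tips of the shut fingers; the grasp point (between the pads) lies 19 mm behind it; z points along the fingers, y is the line along which they close (so a half turn about z gives the same grasp; the last joint's range is limited). The gripper opens to 85 mm and grips with 20 to 120 N. Pads are 22 mm wide; open, the fingers measure 114 mm over their backs; the gripper's body (76 mm by 85 mm) begins 54 mm behind the grasp point. The pads swing forward as they close: fully open they stand 13 mm farther back than shut.
Start: joints at [-1.29, 0.286, 1.577, -0, 1.279, -0.15], TCP at [0.282, -0.613, 0.231] pointing down, gripper open.
Joint ranges: [-2.77, 2.77], [-0.9, 2.22], [0.21, 2.48], [-1.53, 4.67], [0.24, 2.81], [-2.84, 2.84]. Speed limits (rad/s): [2.79, 2.79, 3.14, 3.14, 3.14, 3.14].

### API

Orientations are given as a unit quaternion [x, y, z, w].
In Python, from plant import ctrl gives the robot as it stands.
- The arm moves only by the tool move_arm, never from a script. Its argument "plan" is a list of rows, each an object of numbers: "x", "y", "z": the shift along the tool's x, y, z in m; "yaw": the turn about the tool's z in rad; "fingers": the closure, from 0 (fully open) to 1 (shut). In form: [{"x": .., "y": .., "z": .., "yaw": .., "fingers": ..}, ...]. A call has 1 to 5 rows; each row is the pose to reach, as a shift and turn from the pose commanded when the call began, along the tool's axes at that moment; what a row does not reach only later rows make up. A row lasts 1/10 s, in which the tool goes at most 50 mm and 8.59 degrees, less where a joint would pass 70% of its speed; a pose out of reach is approached as far as the arm can. A call with a gripper value outside its range is refused whole. The fingers move at their own pace and stop on an object; "force" is the grip in N (left out, the last holds). Time passes only in rows, so rows that repeat a pose let the fingers close. It gives the time, the measured TCP pose, the force, the opening and the grip force at its end, in the units of the state.
- ctrl.get_state(): the state, without advancing time (a new reading comes with each control period).
- ctrl.read_camera(name): name is "scene" or "top" or "wrist"; returns the picture (480x640x3 uint8, red, green, blue); there is no depth.
- ctrl.camera_model(name): a dict with "intrinsics" (3x3 intrinsics, pixels), "cam_to_world" (4x4, takes a point from camera to world coordinates); the wrist camera has in their place "tool_from_camera" (4x4, takes a point from camera to tool coordinates, whose origin is the TCP and whose axes are the flange's). Camera axes: x right, y up, looking along -z (the intrinsics and any distortion apply to the point x, -y, -z); pixel columns grow to the right and rows downward; lengths in m; the calibration is good to about 2 mm. A picture is of the moment at which its call begins: read the wrist's pose just before it. camera_model takes no time and is no camera call.
- ctrl.sign_off(): hands the job in; it is judged then, once.
The state is a dict: "time": time; "qpos": joint angles; "dq": joint speeds; "joint_efforts": joint torques, N m; "eef_pos": TCP position; "tcp_rot": TCP orientation; "contact_force": force on the tool from outside, world axes, zero at the start; "wrist_torque": the same for the moment, N m; "opening": opening from 0.0 (shut) to 1.0 (fully open); "finger_force": force on a finger pad.
Only numpy, scipy, OpenCV 4.12 (cv2) and the standard library are available. Lean on these libraries where they do the work, as an engineer would, in place of code of your own. Each camera call takes 0.05 s, during which the arm holds its last target. There are 200 camera calls.

## Working session

There is one attempt and no reset: what is moved stays moved. The work goes in short steps, Python scripts to look and compute and a tool call to move; the robot and the scene stay as the last step left them, time stands still between calls to the robot, and variables do not carry over. Pictures are saved under pics/ and viewed, at most 10 in all, crops included, and the job is handed in when it is done.

Besides the shell and the picture viewer there is one more tool, called as name(argument=value, ...), one argument or row to a line, values as JSON. move_arm: Moves the arm, as the interface text tells. Its arguments: {"type":"object","properties":{"plan":{"type":"array"},"force":{"type":"number"}},"required":["plan"]}

```bash
ls; mkdir -p pics; cat > h.py <<'E'
import numpy as np, cv2
from plant import ctrl
from scipy.spatial.transform import Rotation as R
def cam(n):
    s=ctrl.get_state(); im=ctrl.read_camera(n); m=ctrl.camera_model(n)
    K=np.array(m["intrinsics"])
    if "cam_to_world" in m: T=np.array(m["cam_to_world"])
    else:
        W=np.eye(4); W[:3,:3]=R.from_quat(s["tcp_rot"]).as_matrix(); W[:3,3]=s["eef_pos"]; T=W@np.array(m["tool_from_camera"])
    return im,K,T,m
def ray(K,T,u,v):
    d=np.linalg.inv(K)@[u,v,1]; d=T[:3,:3]@[d[0],-d[1],-d[2]]; return T[:3,3],d/np.linalg.norm(d)
def onz(K,T,u,v,z):
    o,d=ray(K,T,u,v); return o+d*(z-o[2])/d[2]
def tri(rs):
    A=sum(np.eye(3)-np.outer(d,d) for o,d in rs); b=sum((np.eye(3)-np.outer(d,d))@o for o,d in rs)
    p=np.linalg.solve(A,b); return p,[np.linalg.norm(np.cross(p-o,d)) for o,d in rs]
def proj(K,T,p):
    q=T[:3,:3].T@(np.asarray(p)-T[:3,3]); return (K@[q[0],-q[1],-q[2]])[:2]/-q[2]
def save(n,im): cv2.imwrite(n,im[...,::-1])
E
python3 - <<'E'
from h import *
for n in("scene","top"):
    im,K,T,m=cam(n); save(f"pics/{n}0.png",im); np.savez(f"{n}0.npz",im=im,K=K,T=T)
    print(n,m.keys(),K.round(1).tolist(),T.round(3).tolist())
m=ctrl.camera_model("wrist");print(m); print(ctrl.get_state())
E
```

```text
pics
scene dict_keys(['intrinsics', 'cam_to_world']) [[518.3, 0.0, 316.9], [0.0, 518.3, 234.4], [0.0, 0.0, 1.0]] [[0.577, -0.633, 0.515, 1.047], [0.816, 0.454, -0.357, -0.387], [-0.008, 0.627, 0.779, 0.909], [0.0, 0.0, 0.0, 1.0]]
top dict_keys(['intrinsics', 'cam_to_world']) [[535.2, 0.0, 319.1], [0.0, 535.2, 245.9], [0.0, 0.0, 1.0]] [[-0.016, 0.997, -0.075, 0.411], [-1.0, -0.018, -0.019, -0.027], [-0.02, 0.075, 0.997, 1.378], [0.0, 0.0, 0.0, 1.0]]
{'intrinsics': array([[355.6021423 ,   0.        , 316.5865494 ],
       [  0.        , 355.6021423 , 240.15318934],
       [  0.        ,   0.        ,   1.        ]]), 'tool_from_camera': array([[ 1.28829665e-03,  9.58000326e-01,  2.86764216e-01,
         7.20470477e-02],
       [ 9.99999120e-01, -1.14380805e-03, -6.71377468e-04,
         4.66939330e-04],
       [-3.15176614e-04,  2.86764828e-01, -9.58000957e-01,
        -1.41045161e-01],
       [ 0.00000000e+00,  0.00000000e+00,  0.00000000e+00,
         1.00000000e+00]])}
{'time': 0.1, 'qpos': array([-1.29004889e+00,  2.87165983e-01,  1.57800672e+00, -6.04361715e-06,
        1.27860430e+00, -1.49962217e-01]), 'dq': array([-0.00041544, -0.00036451, -0.0054204 ,  0.00013812,  0.00091872,
       -0.00082246]), 'joint_efforts': array([ 8.51411405e-04, -4.07298267e+01, -2.93701494e+01, -1.55316202e-04,
        3.42948013e-03,  1.83435547e-07]), 'eef_pos': array([ 0.28170796, -0.61276123,  0.23003915]), 'tcp_rot': array([ 9.76899862e-01,  2.13694798e-01, -7.42558608e-05, -1.08965139e-03]), 'contact_force': array([-0.28031948,  0.22371925, -0.29809018]), 'wrist_torque': array([ 0.00152367, -0.01767838,  0.06848918]), 'finger_force': 0.0, 'opening': 1.0024375555238514}
```

View pics/scene0.png

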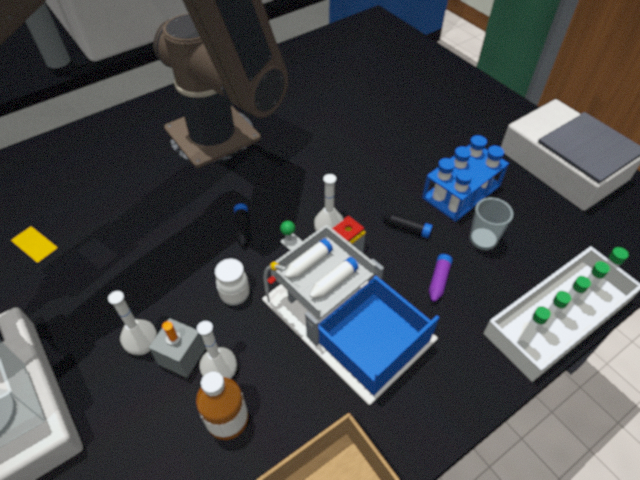

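View pics/top0.png

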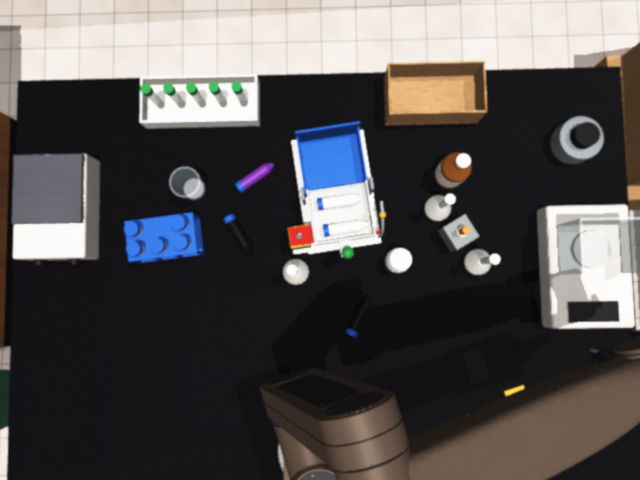

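The scene view shows the green knob at (288,228), the red ear at (350,230), the orange grip in its grey stand at (169,330), and flasks on either side of that stand. In the top view these are the knob at (347,253), the ear at (300,236) and the pin at (463,230). The jar is at (398,260) and flask_c at (295,271). The green things at (145–237,88) are tube caps in a white box. The knob meant is the single green ball on the tray's end at (347,253). I'll measure it and check with one crop.

```bash
cat > m1.py <<'E'
from h import *
D={n:np.load(f"{n}0.npz") for n in("scene","top")}
box={"knob":{"scene":(270,210,305,250),"top":(330,240,365,268)},"ear":{"scene":(325,210,370,250),"top":(280,218,318,252)},
"pin":{"scene":(150,310,190,350),"top":(450,218,480,245)},"bead":{"scene":(255,250,300,300),"top":(370,195,392,245)}}
rng={"knob":((45,90),100),"ear":((0,8),130),"pin":((6,20),130),"bead":((20,35),120)}
for k in box:
    rs=[]
    for n in box[k]:
        x0,y0,x1,y1=box[k][n]; hsv=cv2.cvtColor(D[n]["im"],cv2.COLOR_RGB2HSV)[y0:y1,x0:x1]
        (a,b),s=rng[k]; m=((hsv[...,0]>=a)&(hsv[...,0]<=b)&(hsv[...,1]>s)&(hsv[...,2]>60)).astype(np.uint8)
        nn,l,st,c=cv2.connectedComponentsWithStats(m); i=1+st[1:,4].argmax()
        print(k,n,(c[i]+[x0,y0]).round(1),st[i]+[x0,y0,0,0,0]); u,v=c[i]+[x0,y0]
        rs.append(ray(D[n]["K"],D[n]["T"],u,v))
    p,e=tri(rs); print("  ",p.round(4),np.round(e,4))
A=D["scene"]["im"][200:300,250:390]; B=D["top"]["im"][180:280,280:420]; C=D["top"]["im"][190:290,400:540]; E=D["scene"]["im"][290:390,90:230]
f=lambda a:cv2.resize(a,(400,286),interpolation=cv2.INTER_CUBIC)
save("pics/crop1.png",np.vstack([np.hstack([f(A),f(B)]),np.hstack([f(E),f(C)])]))
E
python3 m1.py
```

```text
knob scene [287.1 227. ] [280 220  16  15 183]
knob top [347.8 252.9] [342 248  12  11 105]
   [ 0.4873 -0.0701  0.1367] [0.0003 0.0003]
ear scene [348.3 227.7] [333 216  31  25 384]
ear top [300.2 234.7] [287 225  26  20 389]
   [0.5357 0.0425 0.1027] [0.0012 0.0012]
pin scene [169.  329.8] [161 321  16  20 165]
pin top [464. 230.] [460 227   9   7  49]
   [ 0.5386 -0.3499  0.1036] [0.001 0.001]
bead scene [272.9 264.9] [270 261   8   9  46]
bead top [382.1 214.6] [379 212   7   6  36]
   [ 0.57   -0.1498  0.1704] [0.0014 0.0014]
```

View pics/crop1.png

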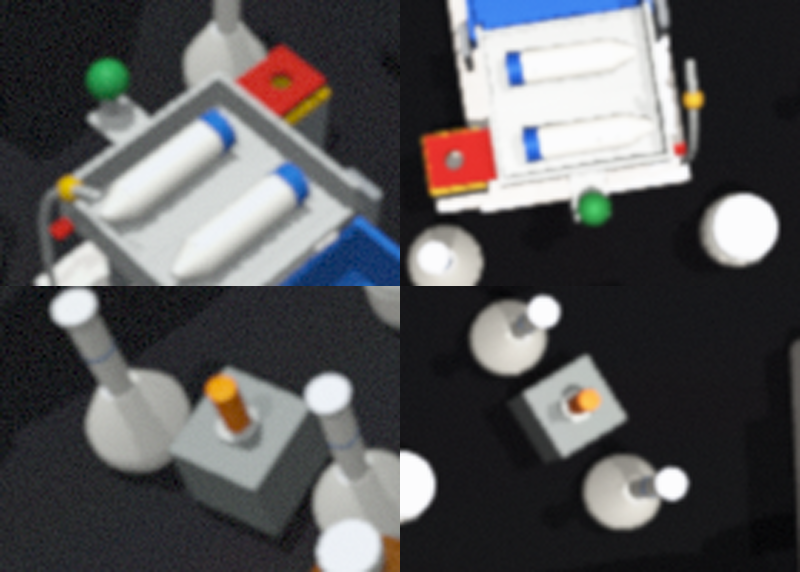

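The crops confirm the green ball on the tray end, the red ear with its hole in front of the yellow flange, and the single orange grip in the grey block between two flasks. The measured heights match the text to about 2–3 mm. The tipper's yaw comes out at about 6.7°. Next I move above the knob.

move_arm(
  plan=[
    {"x": 0.027, "y": -0.027, "z": -0.004},
    {"x": 0.054, "y": -0.054, "z": -0.008},
    {"x": 0.082, "y": -0.081, "z": -0.012},
    {"x": 0.11, "y": -0.108, "z": -0.016},
    {"x": 0.138, "y": -0.136, "z": -0.02},
  ],
)

```text
validation failed for argument at $.pl...
```

move_arm(
  plan=[
    {"x": 0.027, "y": -0.027},
    {"x": 0.054, "y": -0.054},
    {"x": 0.082, "y": -0.081},
    {"x": 0.11, "y": -0.108},
    {"x": 0.138, "y": -0.136},
  ],
)

```text
validation failed for argument at $.pl...
```

move_arm(
  plan=[
    {"x": 0.027, "y": -0.027, "yaw": 0.06},
    {"x": 0.054, "y": -0.054, "yaw": 0.12},
    {"x": 0.082, "y": -0.081, "yaw": 0.18},
    {"x": 0.11, "y": -0.108, "yaw": 0.25},
    {"x": 0.137, "y": -0.136, "yaw": 0.314, "fingers": 0.3},
  ],
)

```text
validation failed for argument at $.pl...
```

```bash
cat >> h.py <<'E'
def togo(p,ang):
    s=ctrl.get_state(); M=R.from_quat(s["tcp_rot"]).as_matrix(); d=M.T@(np.asarray(p)-s["eef_pos"])
    a=np.arctan2(M[1,0],M[0,0]); print("t",round(s["time"],2),"tcp",s["eef_pos"].round(4),"ang",a.round(3),"tilt",M[:,2].round(3),"togo",d.round(4),"yaw",round((a-ang+np.pi)%(2*np.pi)-np.pi,3),"open",round(s["opening"],3),"F",s["contact_force"].round(1),"ff",s["finger_force"])
E
cat > w.py <<'E'
import sys; from h import *
n=sys.argv[1]; im,K,T,m=cam("wrist"); save(f"pics/{n}.png",im); np.savez(f"{n}.npz",im=im,K=K,T=T)
togo([.4873,-.0701,.117],.117)
hsv=cv2.cvtColor(im,cv2.COLOR_RGB2HSV)
for k,(a,b,s,z) in {"green":(45,90,100,.135),"red":(0,6,130,.104),"orange":(6,20,140,.11),"yellow":(20,33,120,.168)}.items():
    m=((hsv[...,0]>=a)&(hsv[...,0]<=b)&(hsv[...,1]>s)&(hsv[...,2]>60)).astype(np.uint8)
    nn,l,st,c=cv2.connectedComponentsWithStats(m)
    for i in range(1,nn):
        if st[i,4]>60: print(k,c[i].round(1),st[i],"on z",z,onz(K,T,*c[i],z).round(4))
E
python3 w.py w1
```

```text
t 0.15 tcp [ 0.2818 -0.6128  0.2302] ang 0.431 tilt [-0.001  0.002 -1.   ] togo [ 0.4134 -0.4071  0.1141] yaw 0.314 open 0.997 F [ 1.2 -0.4  1.1] ff 0.0
orange [629.8 143. ] [612 116  28  56 905] on z 0.11 [ 0.4344 -0.7868  0.11  ]
orange [589.3 123.3] [570 118  39  15 270] on z 0.11 [ 0.4332 -0.7526  0.11  ]
yellow [160.4 295.8] [ 141  263   46   80 2689] on z 0.168 [ 0.2181 -0.535   0.168 ]
```

View pics/w1.png

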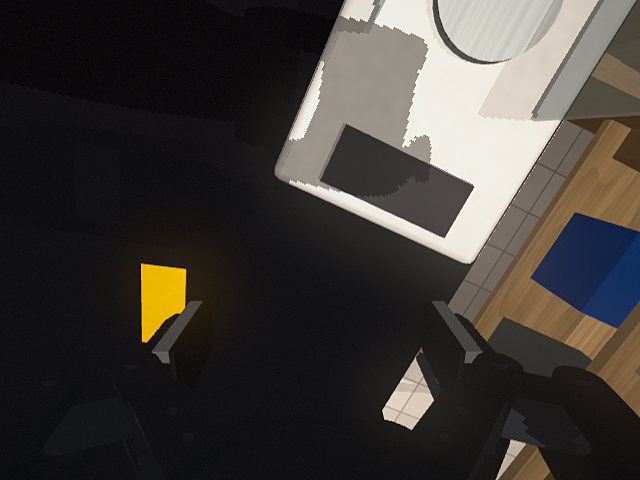

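The move calls were refused, probably because every row needs all five keys. The picture only shows the start view, with the yellow card at (160,296) and no targets. I'll resend with full rows.

move_arm(
  plan=[
    {"x": 0.027, "y": -0.027, "z": -0.004, "yaw": 0, "fingers": 0},
    {"x": 0.054, "y": -0.054, "z": -0.008, "yaw": 0, "fingers": 0},
    {"x": 0.082, "y": -0.081, "z": -0.012, "yaw": 0, "fingers": 0},
    {"x": 0.11, "y": -0.108, "z": -0.016, "yaw": 0, "fingers": 0},
    {"x": 0.138, "y": -0.136, "z": -0.02, "yaw": 0, "fingers": 0},
  ],
)

```text
time: 0.65
eef_pos: [0.3507, -0.4305, 0.251]
tcp_rot: [0.977, 0.214, -0.0, -0.0]
contact_force: [0.3, -0.0, -0.2]
opening: 1.0
finger_force: 0.0
```

move_arm(
  plan=[
    {"x": 0.027, "y": -0.027, "z": 0, "yaw": 0, "fingers": 0},
    {"x": 0.054, "y": -0.054, "z": 0, "yaw": 0, "fingers": 0},
    {"x": 0.082, "y": -0.081, "z": 0, "yaw": 0, "fingers": 0},
    {"x": 0.11, "y": -0.108, "z": 0, "yaw": 0, "fingers": 0},
    {"x": 0.138, "y": -0.136, "z": 0, "yaw": 0, "fingers": 0},
  ],
)

```text
time: 1.15
eef_pos: [0.4193, -0.2493, 0.2511]
tcp_rot: [0.977, 0.214, -0.0, -0.0]
contact_force: [0.9, -0.6, -0.7]
opening: 0.996
finger_force: 0.0
```

move_arm(
  plan=[
    {"x": 0.027, "y": -0.027, "z": 0, "yaw": 0.06, "fingers": 0},
    {"x": 0.054, "y": -0.054, "z": 0, "yaw": 0.12, "fingers": 0},
    {"x": 0.082, "y": -0.081, "z": 0, "yaw": 0.18, "fingers": 0},
    {"x": 0.11, "y": -0.108, "z": 0, "yaw": 0.25, "fingers": 0},
    {"x": 0.137, "y": -0.136, "z": 0, "yaw": 0.314, "fingers": 0.3},
  ],
)

```text
time: 1.65
eef_pos: [0.487, -0.0685, 0.2512]
tcp_rot: [0.998, 0.057, 0.0, 0.0]
contact_force: [-0.1, -0.4, 0.7]
opening: 0.859
finger_force: 0.0
```

```bash
python3 w.py w2
```

```text
t 1.7 tcp [ 0.4879 -0.0639  0.2511] ang 0.116 tilt [ 0.001  0.004 -1.   ] togo [-0.0015  0.0066  0.1341] yaw -0.001 open 0.774 F [-1.2  2.8 -1.1] ff 0.0
green [318.8 233.6] [ 301  216   37   36 1046] on z 0.135 [ 0.4876 -0.071   0.135 ]
red [188.3 151.3] [ 152  123   72   59 3416] on z 0.104 [0.5341 0.0377 0.104 ]
red [415.4 168.9] [412 163   8  13  98] on z 0.104 [ 0.5412 -0.1426  0.104 ]
orange [592.3  36.1] [580   0  43  66 925] on z 0.11 [ 0.647  -0.2472  0.11  ]
orange [186.7 123.4] [158 122  58   3  73] on z 0.11 [0.555  0.0371 0.11  ]
orange [633.6 197.6] [626 188  14  20 217] on z 0.11 [ 0.5394 -0.3187  0.11  ]
yellow [465.2 132.4] [452 118  28  28 551] on z 0.168 [ 0.5699 -0.1501  0.168 ]
yellow [183.  121.5] [155 120  62   5 192] on z 0.168 [0.5566 0.0191 0.168 ]
yellow [181.1 152.4] [178 144  11  17  74] on z 0.168 [0.5384 0.0201 0.168 ]
yellow [191.6 181. ] [163 180  58   3 142] on z 0.168 [0.5216 0.0134 0.168 ]
```

View pics/w2.png

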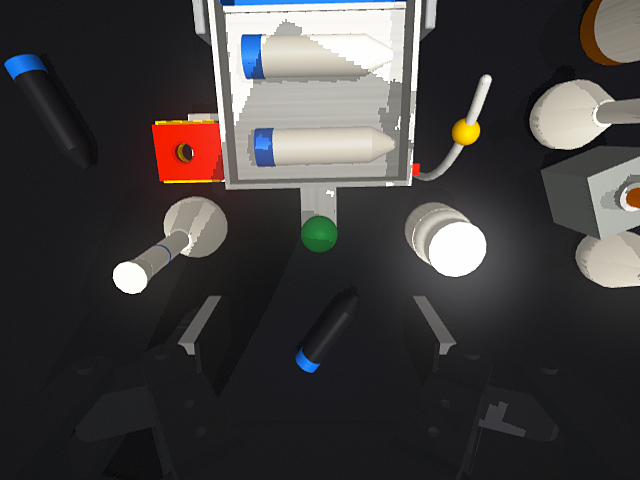

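The wrist view shows the green knob at (319,234) directly under the tool, with flask_c at (130–195, 225–277) and the jar at (457,248). Both fingers have clear space. The ear hole is at about (186,153) and the tray's yaw is about 7.3°. I'll descend and grasp.

move_arm(
  plan=[
    {"x": 0.0, "y": 0.001, "z": 0.03, "yaw": -0.01, "fingers": 0.3},
    {"x": 0.0, "y": 0.001, "z": 0.07, "yaw": -0.01, "fingers": 0.3},
    {"x": 0.0, "y": 0.001, "z": 0.11, "yaw": -0.01, "fingers": 0.3},
    {"x": 0.0, "y": 0.001, "z": 0.136, "yaw": -0.01, "fingers": 0.3},
    {"x": 0.0, "y": 0.001, "z": 0.136, "yaw": -0.01, "fingers": 0.3},
  ],
)

```text
time: 2.2
eef_pos: [0.4833, -0.0698, 0.1107]
tcp_rot: [0.998, 0.063, -0.005, -0.002]
contact_force: [0.3, 0.9, -0.4]
opening: 0.702
finger_force: 0.0
```

move_arm(
  plan=[
    {"x": 0, "y": 0, "z": 0, "yaw": 0, "fingers": 0.6},
    {"x": 0, "y": 0, "z": 0, "yaw": 0, "fingers": 0.8},
    {"x": 0, "y": 0, "z": 0, "yaw": 0, "fingers": 1},
    {"x": 0, "y": 0, "z": 0, "yaw": 0, "fingers": 1},
    {"x": 0, "y": 0, "z": 0, "yaw": 0, "fingers": 1},
  ],
  force=40,
)

```text
time: 2.7
eef_pos: [0.4882, -0.0701, 0.1179]
tcp_rot: [0.998, 0.063, 0.002, -0.001]
contact_force: [0.2, 4.5, 2.0]
opening: 0.299
finger_force: 39.1
```

```bash
python3 - <<'E'
from h import *
togo([.4876,-.0708,.115],.127)
im,K,T,m=cam("wrist"); save("pics/w3.png",im)
E
```

```text
t 2.7 tcp [ 0.4882 -0.0701  0.1179] ang 0.126 tilt [ 0.003  0.002 -1.   ] togo [-0.0007  0.0006  0.0029] yaw -0.001 open 0.299 F [0.2 4.5 2. ] ff 39.13055419921875
```

The opening of 0.299 is about 25 mm, so the pads hold the ball above its middle. I'll regrip about 6 mm lower.

move_arm(
  plan=[
    {"x": 0, "y": 0, "z": 0, "yaw": 0, "fingers": 0.5},
    {"x": 0, "y": 0, "z": 0, "yaw": 0, "fingers": 0.5},
    {"x": 0, "y": 0, "z": 0.006, "yaw": 0, "fingers": 0.5},
    {"x": 0, "y": 0, "z": 0.006, "yaw": 0, "fingers": 0.5},
    {"x": 0, "y": 0, "z": 0.006, "yaw": 0, "fingers": 0.5},
  ],
  force=50,
)

```text
time: 3.25
eef_pos: [0.4866, -0.0712, 0.1089]
tcp_rot: [0.998, 0.063, -0.0, -0.0]
contact_force: [-0.6, -0.1, -0.1]
opening: 0.501
finger_force: 0.0
```

move_arm(
  plan=[
    {"x": 0, "y": 0, "z": 0, "yaw": 0, "fingers": 1},
    {"x": 0, "y": 0, "z": 0, "yaw": 0, "fingers": 1},
    {"x": 0, "y": 0, "z": 0, "yaw": 0, "fingers": 1},
    {"x": 0, "y": 0, "z": 0, "yaw": 0, "fingers": 1},
    {"x": 0, "y": 0, "z": 0, "yaw": 0, "fingers": 1},
  ],
  force=50,
)

```text
time: 3.75
eef_pos: [0.4867, -0.0703, 0.1095]
tcp_rot: [0.998, 0.063, -0.0, -0.001]
contact_force: [-1.2, 4.2, 3.4]
opening: 0.299
finger_force: 48.9
```

```bash
python3 - <<'E'
from h import *
togo([.4876,-.0708,.109],.127)
for d in (5,10,15,20,25,30,35,40,43,45,46,47):
    t=np.radians(d); c,s=np.cos(t),np.sin(t); print(d,"dx %.4f up %.4f"%(-.160*c+.055*s+.160, .160*s+.055*c-.055))
E
```

```text
t 3.75 tcp [ 0.4867 -0.0703  0.1095] ang 0.127 tilt [-0.001  0.002 -1.   ] togo [0.0008 0.0006 0.0005] yaw -0.0 open 0.299 F [-1.2  4.2  3.4] ff 48.90016973018646
5 dx 0.0054 up 0.0137
10 dx 0.0120 up 0.0269
15 dx 0.0197 up 0.0395
20 dx 0.0285 up 0.0514
25 dx 0.0382 up 0.0625
30 dx 0.0489 up 0.0726
35 dx 0.0605 up 0.0818
40 dx 0.0728 up 0.0900
43 dx 0.0805 up 0.0943
45 dx 0.0858 up 0.0970
46 dx 0.0884 up 0.0983
47 dx 0.0911 up 0.0995
```

The opening is the same as before, so 0.299 is simply the knob's width and the grip is good. I'll lift along the arc, 3° per row.

move_arm(
  plan=[
    {"x": 0.003, "y": 0, "z": -0.008, "yaw": 0, "fingers": 1},
    {"x": 0.0066, "y": 0, "z": -0.0164, "yaw": 0, "fingers": 1},
    {"x": 0.0106, "y": 0, "z": -0.0243, "yaw": 0, "fingers": 1},
    {"x": 0.015, "y": 0, "z": -0.032, "yaw": 0, "fingers": 1},
    {"x": 0.0197, "y": 0, "z": -0.0395, "yaw": 0, "fingers": 1},
  ],
)

```text
time: 4.25
eef_pos: [0.505, -0.0678, 0.1483]
tcp_rot: [0.998, 0.064, -0.003, -0.001]
contact_force: [-1.8, 5.2, -6.3]
opening: 0.301
finger_force: 49.4
```

```bash
python3 - <<'E'
from h import *
togo([.4867+.0197*.992,-.0703+.0197*.127,.149],.127)
E
```

```text
t 4.25 tcp [ 0.505  -0.0678  0.1483] ang 0.127 tilt [-0.005  0.002 -1.   ] togo [ 0.0012  0.0002 -0.0007] yaw 0.0 open 0.301 F [-1.8  5.2 -6.3] ff 49.42240834236145
```

Lifting well, with about 6 N at the knob. Continuing to 30° and then 45°.

move_arm(
  plan=[
    {"x": 0.005, "y": 0, "z": -0.0072, "yaw": 0, "fingers": 1},
    {"x": 0.0106, "y": 0, "z": -0.014, "yaw": 0, "fingers": 1},
    {"x": 0.0165, "y": 0, "z": -0.0208, "yaw": 0, "fingers": 1},
    {"x": 0.0227, "y": 0, "z": -0.027, "yaw": 0, "fingers": 1},
    {"x": 0.0292, "y": 0, "z": -0.033, "yaw": 0, "fingers": 1},
  ],
)

```text
time: 4.75
eef_pos: [0.5341, -0.0638, 0.1815]
tcp_rot: [0.998, 0.063, -0.003, -0.001]
contact_force: [-2.5, 5.1, -7.5]
opening: 0.3
finger_force: 49.5
```

move_arm(
  plan=[
    {"x": 0.007, "y": 0, "z": -0.0056, "yaw": 0, "fingers": 1},
    {"x": 0.014, "y": 0, "z": -0.011, "yaw": 0, "fingers": 1},
    {"x": 0.0213, "y": 0, "z": -0.0158, "yaw": 0, "fingers": 1},
    {"x": 0.029, "y": 0, "z": -0.0204, "yaw": 0, "fingers": 1},
    {"x": 0.0369, "y": 0, "z": -0.0244, "yaw": 0, "fingers": 1},
  ],
)

```text
time: 5.25
eef_pos: [0.5706, -0.0589, 0.206]
tcp_rot: [0.998, 0.064, -0.003, -0.002]
contact_force: [-5.8, 6.3, -6.2]
opening: 0.299
finger_force: 49.4
```

```bash
cat > ang.py <<'E'
import sys; from h import *
s=ctrl.get_state(); p=s["eef_pos"]-np.array([.4867,-.0703,.1095]); dx=p[0]*.992+p[1]*.127; dz=p[2]
print("angle",np.degrees(np.arctan2(.055+dz,.160-dx)-np.arctan2(.055,.160)).round(1),"r",np.hypot(.055+dz,.16-dx).round(4),"t",s["time"],s["contact_force"].round(1),s["opening"])
if len(sys.argv)>1:
    D={}
    for n in("scene","top"):
        im,K,T,m=cam(n); D[n]=im; np.savez(f"{n}_{sys.argv[1]}.npz",im=im,K=K,T=T)
    f=lambda a:cv2.resize(a,(400,286),interpolation=cv2.INTER_CUBIC)
    save(f"pics/{sys.argv[1]}.png",np.vstack([np.hstack([f(D["scene"][190:400,250:450]),f(D["top"][100:280,260:420])])]))
E
python3 ang.py up1
```

```text
angle 44.6 r 0.1692 t 5.25 [-5.8  6.3 -6.2] 0.29926700475229184
```

View pics/up1.png

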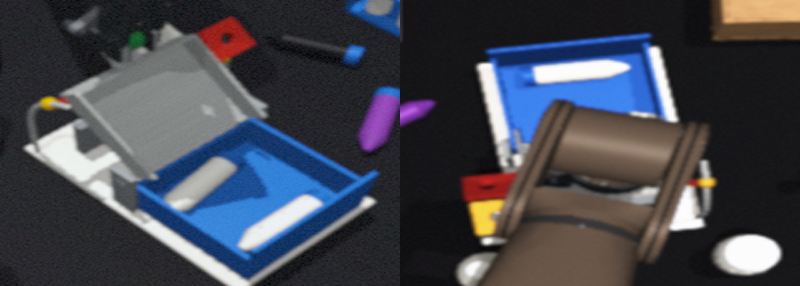

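Both tubes lie in the blue bin: (205,183) and (280,222) in the left half of the crop. The tray's red pointer stands by the yellow bead at (48,103). I'll nudge by about 0.8° and hold for over two seconds.

move_arm(
  plan=[
    {"x": 0.002, "y": 0, "z": -0.001, "yaw": 0, "fingers": 1},
    {"x": 0.002, "y": 0, "z": -0.001, "yaw": 0, "fingers": 1},
    {"x": 0.002, "y": 0, "z": -0.001, "yaw": 0, "fingers": 1},
    {"x": 0.002, "y": 0, "z": -0.001, "yaw": 0, "fingers": 1},
    {"x": 0.002, "y": 0, "z": -0.001, "yaw": 0, "fingers": 1},
  ],
)

```text
time: 5.85
eef_pos: [0.573, -0.0586, 0.207]
tcp_rot: [0.998, 0.064, -0.002, -0.002]
contact_force: [-2.3, 6.8, -4.9]
opening: 0.294
finger_force: 50.5
```

move_arm(
  plan=[
    {"x": 0, "y": 0, "z": 0, "yaw": 0, "fingers": 1},
    {"x": 0, "y": 0, "z": 0, "yaw": 0, "fingers": 1},
    {"x": 0, "y": 0, "z": 0, "yaw": 0, "fingers": 1},
    {"x": 0, "y": 0, "z": 0, "yaw": 0, "fingers": 1},
    {"x": 0, "y": 0, "z": 0, "yaw": 0, "fingers": 1},
  ],
)

```text
time: 6.35
eef_pos: [0.573, -0.0586, 0.207]
tcp_rot: [0.998, 0.064, -0.002, -0.001]
contact_force: [-2.4, 6.0, -5.5]
opening: 0.297
finger_force: 50.5
```

move_arm(
  plan=[
    {"x": 0, "y": 0, "z": 0, "yaw": 0, "fingers": 1},
    {"x": 0, "y": 0, "z": 0, "yaw": 0, "fingers": 1},
    {"x": 0, "y": 0, "z": 0, "yaw": 0, "fingers": 1},
    {"x": 0, "y": 0, "z": 0, "yaw": 0, "fingers": 1},
    {"x": 0, "y": 0, "z": 0, "yaw": 0, "fingers": 1},
  ],
)

```text
time: 6.85
eef_pos: [0.5731, -0.0586, 0.207]
tcp_rot: [0.998, 0.064, -0.002, -0.001]
contact_force: [-1.7, 6.6, -5.2]
opening: 0.3
finger_force: 50.5
```

move_arm(
  plan=[
    {"x": 0, "y": 0, "z": 0, "yaw": 0, "fingers": 1},
    {"x": 0, "y": 0, "z": 0, "yaw": 0, "fingers": 1},
    {"x": 0, "y": 0, "z": 0, "yaw": 0, "fingers": 1},
    {"x": 0, "y": 0, "z": 0, "yaw": 0, "fingers": 1},
    {"x": 0, "y": 0, "z": 0, "yaw": 0, "fingers": 1},
  ],
)

```text
time: 7.35
eef_pos: [0.5731, -0.0586, 0.207]
tcp_rot: [0.998, 0.064, -0.002, -0.001]
contact_force: [-2.4, 6.7, -6.1]
opening: 0.299
finger_force: 50.5
```

move_arm(
  plan=[
    {"x": 0, "y": 0, "z": 0, "yaw": 0, "fingers": 1},
    {"x": 0, "y": 0, "z": 0, "yaw": 0, "fingers": 1},
    {"x": 0, "y": 0, "z": 0, "yaw": 0, "fingers": 1},
    {"x": 0, "y": 0, "z": 0, "yaw": 0, "fingers": 1},
    {"x": 0, "y": 0, "z": 0, "yaw": 0, "fingers": 1},
  ],
)

```text
time: 7.85
eef_pos: [0.5731, -0.0586, 0.207]
tcp_rot: [0.998, 0.064, -0.002, -0.001]
contact_force: [-2.2, 7.4, -5.5]
opening: 0.298
finger_force: 50.5
```

```bash
python3 ang.py
```

```text
angle 45.5 r 0.169 t 7.85 [-2.2  7.4 -5.5] 0.2977577129313361
```

move_arm(
  plan=[
    {"x": -0.0099, "y": 0, "z": 0.005, "yaw": 0, "fingers": 1},
    {"x": -0.0176, "y": 0, "z": 0.0096, "yaw": 0, "fingers": 1},
    {"x": -0.0249, "y": 0, "z": 0.0145, "yaw": 0, "fingers": 1},
    {"x": -0.032, "y": 0, "z": 0.02, "yaw": 0, "fingers": 1},
    {"x": -0.0389, "y": 0, "z": 0.0254, "yaw": 0, "fingers": 1},
  ],
)

```text
time: 8.35
eef_pos: [0.5384, -0.0634, 0.1839]
tcp_rot: [0.998, 0.063, 0.005, -0.001]
contact_force: [0.0, 7.5, 1.9]
opening: 0.293
finger_force: 50.9
```

move_arm(
  plan=[
    {"x": -0.0065, "y": 0, "z": 0.006, "yaw": 0, "fingers": 1},
    {"x": -0.0127, "y": 0, "z": 0.0123, "yaw": 0, "fingers": 1},
    {"x": -0.0186, "y": 0, "z": 0.019, "yaw": 0, "fingers": 1},
    {"x": -0.024, "y": 0, "z": 0.026, "yaw": 0, "fingers": 1},
    {"x": -0.0292, "y": 0, "z": 0.033, "yaw": 0, "fingers": 1},
  ],
)

```text
time: 8.85
eef_pos: [0.5086, -0.0674, 0.1521]
tcp_rot: [0.998, 0.063, 0.003, -0.001]
contact_force: [-0.1, 9.0, 1.5]
opening: 0.296
finger_force: 50.7
```

move_arm(
  plan=[
    {"x": -0.0048, "y": 0, "z": 0.0074, "yaw": 0, "fingers": 1},
    {"x": -0.009, "y": 0, "z": 0.0152, "yaw": 0, "fingers": 1},
    {"x": -0.013, "y": 0, "z": 0.023, "yaw": 0, "fingers": 1},
    {"x": -0.0166, "y": 0, "z": 0.031, "yaw": 0, "fingers": 1},
    {"x": -0.0197, "y": 0, "z": 0.0385, "yaw": 0, "fingers": 1},
  ],
)

```text
time: 9.35
eef_pos: [0.4893, -0.0701, 0.1134]
tcp_rot: [0.998, 0.063, 0.003, -0.001]
contact_force: [-5.2, 12.8, 28.2]
opening: 0.301
finger_force: 53.2
```

```bash
python3 ang.py
```

```text
angle 1.5 r 0.1681 t 9.35 [-5.2 12.8 28.2] 0.30137104499147016
```

The 28 N upward says the tray is on its stop. I'll release, back off upward and check.

move_arm(
  plan=[
    {"x": 0, "y": 0, "z": 0, "yaw": 0, "fingers": 1},
    {"x": 0, "y": 0, "z": 0, "yaw": 0, "fingers": 1},
    {"x": 0, "y": 0, "z": 0, "yaw": 0, "fingers": 0.6},
    {"x": 0, "y": 0, "z": 0, "yaw": 0, "fingers": 0.4},
    {"x": 0, "y": 0, "z": 0, "yaw": 0, "fingers": 0.3},
  ],
)

```text
time: 9.85
eef_pos: [0.4883, -0.0723, 0.1119]
tcp_rot: [0.998, 0.063, 0.002, 0.001]
contact_force: [0.3, 0.2, -0.4]
opening: 0.701
finger_force: 0.0
```

move_arm(
  plan=[
    {"x": 0, "y": 0, "z": -0.03, "yaw": 0, "fingers": 0.3},
    {"x": 0, "y": 0, "z": -0.07, "yaw": 0, "fingers": 0.3},
    {"x": 0, "y": 0, "z": -0.11, "yaw": 0, "fingers": 0.3},
    {"x": 0, "y": 0, "z": -0.14, "yaw": 0, "fingers": 0.3},
    {"x": 0, "y": 0, "z": -0.14, "yaw": 0, "fingers": 0.3},
  ],
)

```text
time: 10.35
eef_pos: [0.49, -0.0728, 0.2572]
tcp_rot: [0.998, 0.063, 0.006, 0.003]
contact_force: [1.1, -0.7, -0.9]
opening: 0.694
finger_force: 0.0
```

```bash
python3 w.py w4; python3 - <<'E'
from h import *
# ear hole: ellipse in wrist view; from two stored views w2,w4 + flange ; stand/flask positions from top
for n in("w2","w4"):
    d=np.load(n+".npz"); hsv=cv2.cvtColor(d["im"],cv2.COLOR_RGB2HSV)
    m=(((hsv[...,0]<=6)|(hsv[...,0]>174))&(hsv[...,1]>130)&(hsv[...,2]>60)).astype(np.uint8)
    nn,l,st,c=cv2.connectedComponentsWithStats(m); i=1+st[1:,4].argmax(); 
    cs,h=cv2.findContours((l==i).astype(np.uint8),cv2.RETR_CCOMP,cv2.CHAIN_APPROX_NONE)
    for cc,hh in zip(cs,h[0]):
        if hh[3]>=0 and len(cc)>12:
            (x,y),r,a=cv2.fitEllipse(cc); print(n,"hole",round(x,1),round(y,1),r,onz(d["K"],d["T"],x,y,.104).round(4))
        elif hh[3]<0: print(cv2.minAreaRect(cc), onz(d["K"],d["T"],*cv2.minAreaRect(cc)[0],.104).round(4))
E
```

```text
t 10.4 tcp [ 0.4886 -0.0723  0.2541] ang 0.126 tilt [ 0.007 -0.003 -1.   ] togo [-0.0019 -0.0029  0.137 ] yaw 0.009 open 0.698 F [-0.3  0.3 -0.5] ff 0.0
green [311.7 236.3] [294 219  36  36 997] on z 0.135 [ 0.4876 -0.0711  0.135 ]
red [185.1 154.6] [ 149  127   71   57 3274] on z 0.104 [0.5341 0.0377 0.104 ]
red [406.5 174.6] [403 169   8  13  95] on z 0.104 [ 0.5411 -0.1426  0.104 ]
orange [579.9  45.2] [568   0  43  76 872] on z 0.11 [ 0.6498 -0.249   0.11  ]
orange [636.4  23.1] [632   0   8  49 271] on z 0.11 [ 0.669 -0.285  0.11 ]
orange [178.9 127.4] [153 127  61   2  91] on z 0.11 [0.5546 0.0409 0.11  ]
orange [626.4 205.7] [611 195  29  24 525] on z 0.11 [ 0.5395 -0.3269  0.11  ]
yellow [178.6 125.5] [153 124  60   5 183] on z 0.168 [0.5568 0.0201 0.168 ]
yellow [452.8 139.9] [440 126  27  27 508] on z 0.168 [ 0.57   -0.1501  0.168 ]
yellow [178.1 155.5] [175 147  10  18  77] on z 0.168 [0.5386 0.02   0.168 ]
yellow [185.5 183.7] [160 183  56   3 127] on z 0.168 [0.5214 0.0149 0.168 ]
((187.1331787109375, 151.4955596923828), (57.301513671875, 70.46087646484375), 88.09085083007812) [0.5338 0.0386 0.104 ]
w2 hole 184.7 152.2 (16.342731475830078, 19.85995101928711) [0.533  0.0405 0.104 ]
((184.05068969726562, 154.99066162109375), (55.16156768798828, 69.24427795410156), 89.02897644042969) [0.5336 0.0385 0.104 ]
w4 hole 181.4 155.3 (15.950034141540527, 19.78592872619629) [0.5331 0.0406 0.104 ]
```

View pics/w4.png

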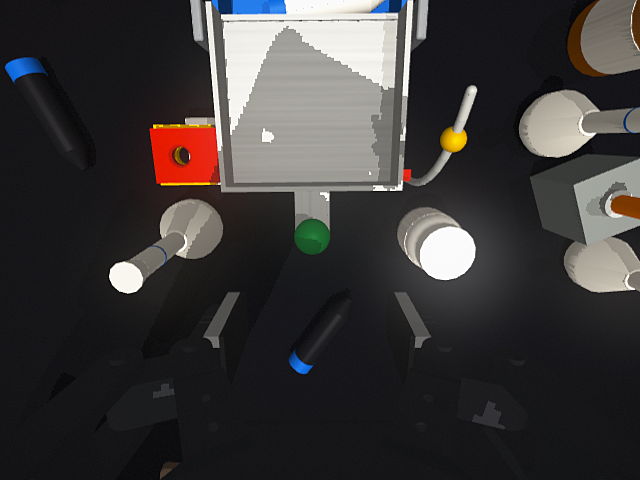

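The tray is empty and level again: the red pointer is at (406,175), and the knob reads the same position as before, (0.4876,-0.071). The jar and flask_c haven't moved. Next I find the flasks beside the pin's stand, so the fingers can close across their line.

```bash
python3 - <<'E'
from h import *
D={n:np.load(f"{n}0.npz") for n in("scene","top")}
def bright(n,u,v,r=9):
    g=D[n]["im"].min(axis=2)[v-r:v+r,u-r:u+r]; m=(g>215).astype(np.uint8)
    nn,l,st,c=cv2.connectedComponentsWithStats(m); i=1+st[1:,4].argmax(); return c[i]+[u-r,v-r],st[i,4]
P=[]
for s,t in (((117,298),(495,259)),((205,328),(449,200))):
    a,A=bright("scene",*s);b,B=bright("top",*t)
    p,e=tri([ray(D["scene"]["K"],D["scene"]["T"],*a),ray(D["top"]["K"],D["top"]["T"],*b)]); print(a,A,b,B,p.round(4),np.round(e,4)); P.append(p)
pin=np.array([.5386,-.3499]); d=P[1]-P[0]; print("line ang",np.degrees(np.arctan2(d[1],d[0])),[np.linalg.norm(p[:2]-pin).round(4) for p in P])
togo([.5386,-.3499,.26],np.arctan2(d[1],d[0])); print(ctrl.get_state()["qpos"])
im=D["top"]["im"]; g=cv2.cvtColor(im,cv2.COLOR_RGB2HSV)
E
```

```text
[115.37735849 297.00943396] 106 [494.37804878 258.59756098] 82 [ 0.4667 -0.4002  0.1637] [0.0005 0.0005]
[204.11382114 327.3902439 ] 123 [449.66666667 198.65432099] 81 [ 0.6052 -0.3046  0.1632] [0.0007 0.0007]
line ang 34.59974910621076 [np.float64(0.0877), np.float64(0.0805)]
t 10.4 tcp [ 0.4886 -0.0723  0.2541] ang 0.126 tilt [ 0.007 -0.003 -1.   ] togo [ 0.0146  0.2817 -0.0047] yaw -0.477 open 0.698 F [-0.3  0.3 -0.5] ff 0.0
[-3.52157879e-01 -1.44326167e-01  1.99024136e+00 -8.43029944e-04
  1.28798289e+00  1.09249060e+00]
```

move_arm(
  plan=[
    {"x": 0.003, "y": 0.035, "z": 0, "yaw": 0, "fingers": 0.3},
    {"x": 0.006, "y": 0.08, "z": 0, "yaw": 0, "fingers": 0.3},
    {"x": 0.009, "y": 0.125, "z": 0, "yaw": 0, "fingers": 0.3},
    {"x": 0.012, "y": 0.17, "z": 0, "yaw": 0, "fingers": 0.3},
    {"x": 0.015, "y": 0.21, "z": 0, "yaw": 0, "fingers": 0.3},
  ],
)

```text
time: 10.9
eef_pos: [0.5277, -0.2797, 0.2484]
tcp_rot: [0.998, 0.063, -0.001, -0.001]
contact_force: [0.7, 0.6, -0.2]
opening: 0.696
finger_force: 0.0
```

move_arm(
  plan=[
    {"x": 0, "y": 0.03, "z": 0, "yaw": -0.12, "fingers": 0.3},
    {"x": 0, "y": 0.055, "z": 0, "yaw": -0.24, "fingers": 0.3},
    {"x": 0, "y": 0.072, "z": 0, "yaw": -0.36, "fingers": 0.3},
    {"x": 0, "y": 0.072, "z": 0, "yaw": -0.477, "fingers": 0.3},
    {"x": 0, "y": 0.072, "z": 0, "yaw": -0.477, "fingers": 0.3},
  ],
)

```text
time: 11.4
eef_pos: [0.5366, -0.3495, 0.2481]
tcp_rot: [0.955, 0.297, -0.001, -0.001]
contact_force: [-0.3, 0.9, 0.1]
opening: 0.7
finger_force: 0.0
```

```bash
cat > pin.py <<'E'
import sys; from h import *
im,K,T,m=cam("wrist"); n=sys.argv[1]; save(f"pics/{n}.png",im); np.savez(n+".npz",im=im,K=K,T=T)
h=cv2.cvtColor(im,cv2.COLOR_RGB2HSV); m=((h[...,0]>=5)&(h[...,0]<=22)&(h[...,1]>140)&(h[...,2]>60)).astype(np.uint8)
nn,l,st,c=cv2.connectedComponentsWithStats(m)
for i in range(1,nn):
    if st[i,4]>100: print("orange",c[i].round(1),st[i], "z.098",onz(K,T,*c[i],.098).round(4))
g=im.min(axis=2); print("expected px of grip base/top", proj(K,T,[.5386,-.3499,.076]).round(1),proj(K,T,[.5386,-.3499,.12]).round(1))
togo([.5386,-.3499,.086],.604)
E
python3 pin.py w5
```

```text
orange [57.5  9.6] [ 38   0  30  19 289] z.098 [ 0.5605 -0.1076  0.098 ]
orange [414.8  54.3] [ 374    0  102   99 5988] z.098 [ 0.6831 -0.3366  0.098 ]
orange [373.1  89.1] [362  57  37  50 130] z.098 [ 0.6467 -0.3257  0.098 ]
orange [319.4 219.8] [309 208  22  31 367] z.098 [ 0.54   -0.3501  0.098 ]
expected px of grip base/top [318.2 215.2] [318.3 227.7]
t 11.45 tcp [ 0.5368 -0.349   0.2484] ang 0.601 tilt [-0.002  0.002 -1.   ] togo [0.0012 0.0022 0.1624] yaw -0.003 open 0.696 F [ 0.2  0.3 -0.6] ff 0.0
```

View pics/w5.png

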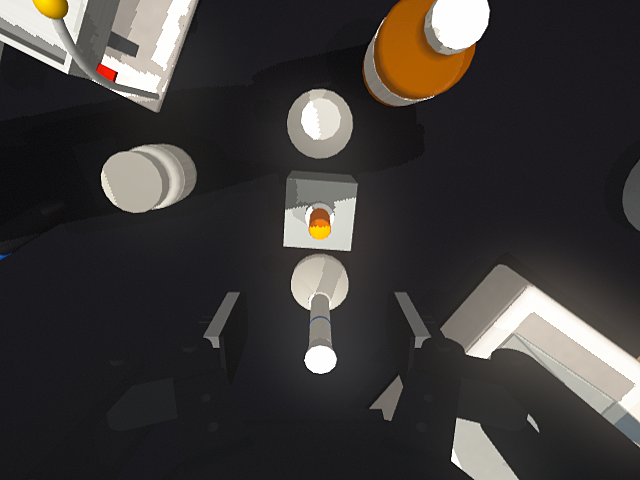

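The orange grip at (319,220) stands in the grey block directly under the tool. The flask stoppers are at (320,358) and (320,118), along tool x and clear of the fingers. Descending to grasp the upper part of the grip.

move_arm(
  plan=[
    {"x": 0.0015, "y": 0.0025, "z": 0.04, "yaw": 0, "fingers": 0.4},
    {"x": 0.0015, "y": 0.0025, "z": 0.085, "yaw": 0, "fingers": 0.4},
    {"x": 0.0015, "y": 0.0025, "z": 0.125, "yaw": 0, "fingers": 0.4},
    {"x": 0.0015, "y": 0.0025, "z": 0.15, "yaw": 0, "fingers": 0.4},
    {"x": 0.0015, "y": 0.0025, "z": 0.161, "yaw": 0, "fingers": 0.4},
  ],
)

```text
time: 11.95
eef_pos: [0.538, -0.3479, 0.0849]
tcp_rot: [0.955, 0.297, -0.002, -0.003]
contact_force: [-0.5, -0.6, 0.2]
opening: 0.6
finger_force: 0.0
```

move_arm(
  plan=[
    {"x": 0, "y": 0, "z": 0, "yaw": 0, "fingers": 0.4},
    {"x": 0, "y": 0, "z": 0, "yaw": 0, "fingers": 0.7},
    {"x": 0, "y": 0, "z": 0, "yaw": 0, "fingers": 0.9},
    {"x": 0, "y": 0, "z": 0, "yaw": 0, "fingers": 1},
    {"x": 0, "y": 0, "z": 0, "yaw": 0, "fingers": 1},
  ],
  force=60,
)

```text
time: 12.45
eef_pos: [0.5414, -0.3512, 0.092]
tcp_rot: [0.955, 0.297, 0.001, 0.002]
contact_force: [-0.7, -0.3, 6.1]
opening: 0.19
finger_force: 58.7
```

```bash
python3 - <<'E'
from h import *
togo([.539,-.3502,.086],.604)
D={n:np.load(f"{n}0.npz") for n in("scene","top")}
# flask_c stopper
def bright(n,u,v,r=9):
    g=D[n]["im"].min(axis=2)[v-r:v+r,u-r:u+r]; m=(g>200).astype(np.uint8)
    nn,l,st,c=cv2.connectedComponentsWithStats(m); i=1+st[1:,4].argmax(); return c[i]+[u-r,v-r]
p,e=tri([ray(D[n]["K"],D[n]["T"],*bright(n,*uv)) for n,uv in (("scene",(330,180)),("top",(291,269)))]); print("flask_c",p.round(4),np.round(e,4))
E
```

```text
t 12.45 tcp [ 0.5414 -0.3512  0.092 ] ang 0.604 tilt [ 0.003 -0.003 -1.   ] togo [-0.0014 -0.0022  0.006 ] yaw -0.0 open 0.19 F [-0.7 -0.3  6.1] ff 58.65518510341644
flask_c [0.4475 0.0578 0.1622] [0.0016 0.0016]
```

move_arm(
  plan=[
    {"x": 0, "y": 0, "z": -0.02, "yaw": 0, "fingers": 1},
    {"x": 0, "y": 0, "z": -0.06, "yaw": 0, "fingers": 1},
    {"x": 0, "y": 0, "z": -0.11, "yaw": 0, "fingers": 1},
    {"x": 0, "y": 0, "z": -0.16, "yaw": 0, "fingers": 1},
    {"x": 0, "y": 0, "z": -0.205, "yaw": 0, "fingers": 1},
  ],
)

```text
time: 12.95
eef_pos: [0.54, -0.3501, 0.2971]
tcp_rot: [0.955, 0.297, 0.0, 0.001]
contact_force: [0.2, -0.5, -0.9]
opening: 0.193
finger_force: 59.0
```

move_arm(
  plan=[
    {"x": 0.02, "y": -0.03, "z": 0, "yaw": 0, "fingers": 1},
    {"x": 0.042, "y": -0.064, "z": 0, "yaw": 0, "fingers": 1},
    {"x": 0.064, "y": -0.098, "z": 0, "yaw": 0, "fingers": 1},
    {"x": 0.086, "y": -0.132, "z": 0, "yaw": 0, "fingers": 1},
    {"x": 0.108, "y": -0.165, "z": 0, "yaw": 0, "fingers": 1},
  ],
)

```text
time: 13.45
eef_pos: [0.5347, -0.1514, 0.2943]
tcp_rot: [0.955, 0.297, 0.0, -0.0]
contact_force: [0.6, -0.6, 0.3]
opening: 0.19
finger_force: 59.0
```

move_arm(
  plan=[
    {"x": 0.02, "y": -0.03, "z": 0, "yaw": 0, "fingers": 1},
    {"x": 0.042, "y": -0.064, "z": 0, "yaw": 0, "fingers": 1},
    {"x": 0.064, "y": -0.098, "z": 0, "yaw": 0, "fingers": 1},
    {"x": 0.09, "y": -0.132, "z": 0, "yaw": 0, "fingers": 1},
    {"x": 0.109, "y": -0.163, "z": 0, "yaw": 0, "fingers": 1},
  ],
)

```text
time: 13.95
eef_pos: [0.5321, 0.045, 0.2944]
tcp_rot: [0.955, 0.298, 0.0, -0.0]
contact_force: [0.4, 0.1, -0.2]
opening: 0.187
finger_force: 59.0
```

move_arm(
  plan=[
    {"x": 0, "y": 0, "z": 0, "yaw": 0, "fingers": 1},
    {"x": 0, "y": 0, "z": 0, "yaw": 0, "fingers": 1},
    {"x": 0, "y": 0, "z": 0, "yaw": 0, "fingers": 1},
  ],
)

```text
time: 14.25
eef_pos: [0.5325, 0.0423, 0.2943]
tcp_rot: [0.955, 0.297, -0.0, 0.0]
contact_force: [0.7, -1.0, -0.4]
opening: 0.188
finger_force: 59.0
```

```bash
python3 - <<'E'
from h import *
togo([.533,.0415,.296],.604)
O=[]
for n in("scene","wrist","top"):
    im,K,T,m=cam(n); np.savez(n+"_p.npz",im=im,K=K,T=T)
    s=ctrl.get_state(); u,v=proj(K,T,s["eef_pos"]-[0,0,.04]).astype(int); print(n,"tcp-4cm px",u,v)
    if n=="top": continue
    r=75; x0=int(np.clip(u-r,0,640-2*r));y0=int(np.clip(v-r,0,480-2*r)); print(n,x0,y0)
    if n=="wrist": O.append(cv2.resize(im,(533,400)))
    else: O.append(cv2.resize(im[y0:y0+2*r,x0:x0+100],(267,400),interpolation=cv2.INTER_CUBIC))
save("pics/p1.png",np.hstack(O))
E
```

```text
t 14.25 tcp [0.5325 0.0423 0.2943] ang 0.603 tilt [-0. -0. -1.] togo [-0.      0.001  -0.0017] yaw -0.001 open 0.188 F [ 0.7 -1.  -0.4] ff 58.99313807487488
scene tcp-4cm px 349 172
scene 274 97
wrist tcp-4cm px 315 271
wrist 240 196
top tcp-4cm px 296 228
```

View pics/p1.png

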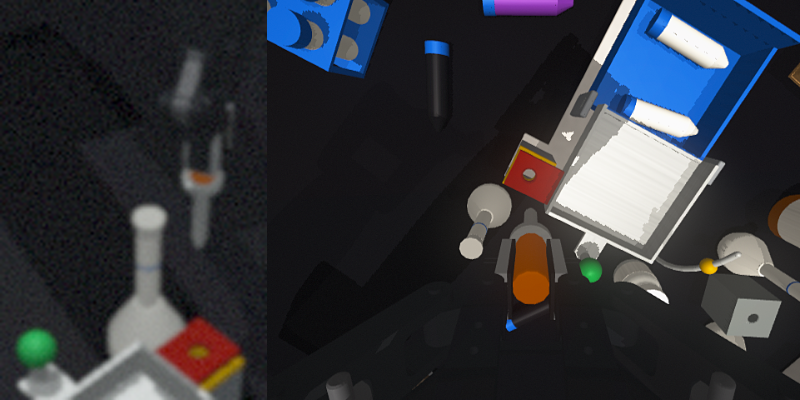

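The pin is held upright, with its nose at about (349,190) in the scene view. In the wrist view the red ear's hole lies ahead at full-resolution (315,210). The stand is empty, the flasks are standing and both tubes are in the bin. Next I measure the hole from several views, and where the pin tip sits relative to the tool axis.

```bash
python3 - <<'E'
from h import *
rs=[]
def hole(n,box=None):
    d=np.load(n+".npz"); im=d["im"]; hsv=cv2.cvtColor(im,cv2.COLOR_RGB2HSV)
    m=(((hsv[...,0]<=6)|(hsv[...,0]>174))&(hsv[...,1]>130)&(hsv[...,2]>60)).astype(np.uint8)
    if box: k=np.zeros_like(m); k[box[1]:box[3],box[0]:box[2]]=1; m&=k
    nn,l,st,c=cv2.connectedComponentsWithStats(m); i=1+st[1:,4].argmax()
    cs,h=cv2.findContours((l==i).astype(np.uint8),cv2.RETR_CCOMP,cv2.CHAIN_APPROX_NONE)
    q=[cc for cc,hh in zip(cs,h[0]) if hh[3]>=0]
    if not q: print(n,"none"); return
    cc=max(q,key=len); (x,y),r,a=cv2.fitEllipse(cc) if len(cc)>5 else ((*cc.mean((0,1)),),0,0)
    r_=ray(d["K"],d["T"],x,y); print(n,round(x,1),round(y,1),np.round(r,1),"z.1",onz(d["K"],d["T"],x,y,.100).round(4)); return r_
for n,b in (("w2",None),("w4",None),("wrist_p",None),("scene_p",(325,205,375,255)),("scene0",(325,205,375,255)),("top0",(280,218,318,252))):
    r=hole(n,b)
    if r is not None: rs.append(r)
p,e=tri(rs); print("all",p.round(4),np.round(e,4)); p,e=tri(rs[:3]); print("wrist",p.round(4),np.round(e,4))
t=np.array([.5325,.0423,.2943])
for n in("wrist_p","scene_p"):
    d=np.load(n+".npz"); 
    for dz in (-.085,-.08,-.075,-.03,.025): print(n,dz,proj(d["K"],d["T"],t+[0,0,dz]).round(1))
d=np.load("wrist_p.npz"); im=d["im"].astype(int); g=im.max(axis=2)
for v in range(244,300,4):
    x=np.where(g[v,285:350]>70)[0]+285; print(v,x.min() if len(x) else None,x.max() if len(x) else None,end=" | ")
h=cv2.cvtColor(d["im"],cv2.COLOR_RGB2HSV); m=(h[...,0]<22)&(h[...,1]>140)&(h[...,2]>60)
print()
for v in range(270,370,8):
    x=np.where(m[v,270:370])[0]+270; print(v,x.min() if len(x) else None,x.max() if len(x) else None,end=" | ")
d=np.load("scene_p.npz"); g=d["im"].max(axis=2).astype(int); print(); 
for v in range(164,194,2): x=np.where(g[v,335:365]>75)[0]+335; print(v,x.min() if len(x) else None,x.max() if len(x) else None,end=" | ")
cv2.imwrite("pics/p2.png",np.hstack([cv2.resize(np.load("wrist_p.npz")["im"][190:370,245:385],(467,600),interpolation=cv2.INTER_CUBIC),cv2.resize(d["im"][150:210,330:363],(330,600),interpolation=cv2.INTER_CUBIC)])[...,::-1])
E
```

```text
w2 184.7 152.2 [16.3 19.9] z.1 [0.5327 0.0419 0.1   ]
w4 181.4 155.3 [16.  19.8] z.1 [0.5328 0.042  0.1   ]
wrist_p 314.2 209.4 [15.4 16.4] z.1 [0.5334 0.0448 0.1   ]
scene_p 348.0 228.6 [7.1 9.6] z.1 [0.5359 0.043  0.1   ]
scene0 347.8 228.4 [6.5 9.1] z.1 [0.5353 0.0431 0.1   ]
top0 298.6 235.6 [6.8 7.5] z.1 [0.533  0.0455 0.1   ]
all [0.5328 0.0446 0.0956] [0.0012 0.0011 0.0003 0.0008 0.0007 0.0013]
wrist [0.5322 0.0441 0.0937] [0.0001 0.0001 0.0001]
wrist_p -0.085 [315.5 246.2]
wrist_p -0.08 [315.5 248.5]
wrist_p -0.075 [315.5 250.9]
wrist_p -0.03 [315.3 278.3]
wrist_p 0.025 [314.8 336.2]
scene_p -0.085 [348.8 190.2]
scene_p -0.08 [348.9 188.4]
scene_p -0.075 [349.  186.5]
scene_p -0.03 [350.1 168.8]
scene_p 0.025 [351.4 145.2]
244 285 349 | 248 285 349 | 252 285 349 | 256 285 349 | 260 285 349 | 264 285 324 | 268 305 328 | 272 299 334 | 276 295 337 | 280 293 340 | 284 292 341 | 288 285 349 | 292 285 349 | 296 285 349 | 
270 None None | 278 None None | 286 302 330 | 294 299 334 | 302 299 334 | 310 298 335 | 318 297 336 | 326 296 337 | 334 295 338 | 342 295 338 | 350 295 338 | 358 299 333 | 366 None None | 
164 342 357 | 166 342 356 | 168 344 355 | 170 346 352 | 172 347 351 | 174 347 351 | 176 335 351 | 178 335 351 | 180 335 350 | 182 346 350 | 184 346 350 | 186 346 350 | 188 347 349 | 190 None None | 192 None None |
```

View pics/p2.png

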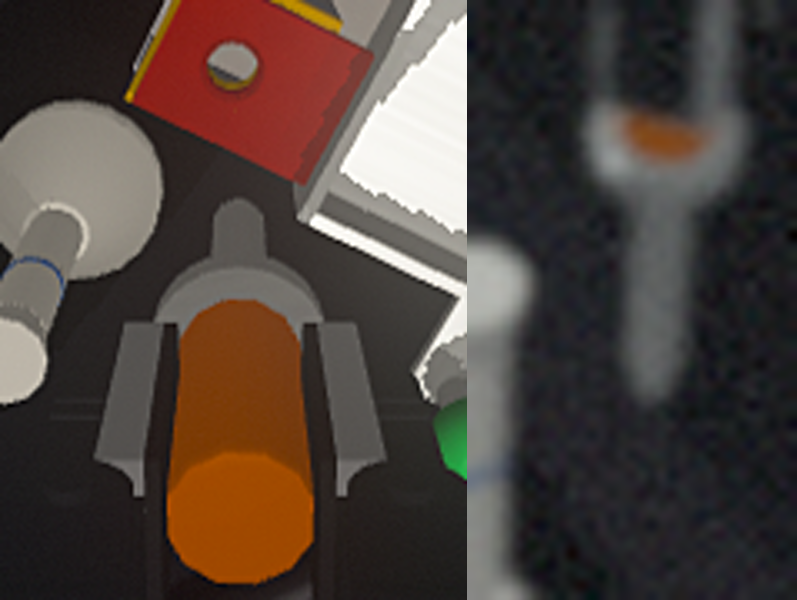

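In the enlarged view the pin hangs parallel to the tool axis and sits about 1.4 mm towards -x and 0.6 mm towards +y in the tool frame. The views agree on the hole at (0.533,0.0444). I'll shift by tool (+2.8,-2.2) mm, lower until the nose is just above the ear, settle, then enter slowly.

move_arm(
  plan=[
    {"x": 0.0028, "y": -0.0022, "z": 0.025, "yaw": 0, "fingers": 1},
    {"x": 0.0028, "y": -0.0022, "z": 0.055, "yaw": 0, "fingers": 1},
    {"x": 0.0028, "y": -0.0022, "z": 0.085, "yaw": 0, "fingers": 1},
    {"x": 0.0028, "y": -0.0022, "z": 0.1, "yaw": 0, "fingers": 1},
    {"x": 0.0028, "y": -0.0022, "z": 0.1, "yaw": 0, "fingers": 1},
  ],
)

```text
time: 14.9
eef_pos: [0.532, 0.046, 0.1916]
tcp_rot: [0.955, 0.297, -0.003, -0.001]
contact_force: [-0.0, 0.7, -0.7]
opening: 0.193
finger_force: 59.0
```

move_arm(
  plan=[
    {"x": 0, "y": 0, "z": 0, "yaw": 0, "fingers": 1},
    {"x": 0, "y": 0, "z": 0, "yaw": 0, "fingers": 1},
  ],
)

```text
time: 15.1
eef_pos: [0.5349, 0.0462, 0.1965]
tcp_rot: [0.955, 0.297, 0.002, 0.001]
contact_force: [-0.1, 0.5, -0.4]
opening: 0.191
finger_force: 59.0
```

```bash
python3 - <<'E'
from h import *
togo([.5336,.0457,.194],.604)
im,K,T,m=cam("wrist"); s=ctrl.get_state()
print("hole px",proj(K,T,[.5328,.0444,.1]).round(1),"tip px",proj(K,T,s["eef_pos"]-[.0008,.0013,.08]).round(1))
h=cv2.cvtColor(im,cv2.COLOR_RGB2HSV); m=(((h[...,0]<=6)|(h[...,0]>174))&(h[...,1]>130)&(h[...,2]>40))
for v in range(205,262,3): print(v,"".join("#" if a else "." for a in m[v,280:355:2]))
sc,K2,T2,_=cam("scene"); h=cv2.cvtColor(sc,cv2.COLOR_RGB2HSV); m=(((h[...,0]<=6)|(h[...,0]>174))&(h[...,1]>110)&(h[...,2]>50))
for v in range(205,250,1): print(v,"".join("#" if a else "." for a in m[v,328:372]))
E
```

```text
t 15.1 tcp [0.5349 0.0462 0.1965] ang 0.603 tilt [ 0.004 -0.    -1.   ] togo [-0.0013 -0.0004  0.0025] yaw -0.001 open 0.191 F [-0.1  0.5 -0.4] ff 58.99352788925171
hole px [316.  245.4] tip px [316.4 251. ]
205 ...........###........................
208 ..........#######.....................
211 ..........##########..................
214 .........##############...............
217 ........##################............
220 .......######################.........
223 .......#########################......
226 ......#############################...
229 .....#################################
232 ....##################################
235 ....############.....#################
238 ...############.......################
241 ..############.........###############
244 .############...........##############
247 .#############.........###############
250 ###############.......################
253 ###############.......################
256 ###############.......################
259 ###############.......################
205 ............................................
206 ......................
[... 1429 characters left out ...]
..............
236 ..............############..................
237 ...............#########....................
238 .................######.....................
239 ..................####......................
240 ...................##.......................
241 ............................................
242 ............................................
243 ............................................
244 ............................................
245 ............................................
246 ............................................
247 ............................................
248 ............................................
249 ............................................
```

In the scene picture the nose at column 348.5 hangs over the hole centre at 348.2. In the wrist view they are at 317 and 316, so they are aligned to within 1 mm. Inserting.

move_arm(
  plan=[
    {"x": 0, "y": 0, "z": 0.007, "yaw": 0, "fingers": 1},
    {"x": 0, "y": 0, "z": 0.014, "yaw": 0, "fingers": 1},
    {"x": 0, "y": 0, "z": 0.021, "yaw": 0, "fingers": 1},
    {"x": 0, "y": 0, "z": 0.028, "yaw": 0, "fingers": 1},
    {"x": 0, "y": 0, "z": 0.035, "yaw": 0, "fingers": 1},
  ],
)

```text
time: 15.7
eef_pos: [0.5333, 0.0465, 0.1583]
tcp_rot: [0.955, 0.297, -0.0, -0.0]
contact_force: [-0.4, 0.3, 0.2]
opening: 0.189
finger_force: 59.0
```

```bash
python3 - <<'E'
from h import *
togo([.5336,.0457,.12],.604); print(ctrl.get_state()["wrist_torque"].round(2))
E
```

```text
t 15.7 tcp [0.5333 0.0465 0.1583] ang 0.604 tilt [-0.001  0.    -1.   ] togo [-0.0002  0.0009  0.0383] yaw -0.0 open 0.189 F [-0.4  0.3  0.2] ff 58.99109244346619
[-0.02 -0.03 -0.  ]
```

No contact force, and the tip is already through the ear and the flange. Continuing until the collar seats.

move_arm(
  plan=[
    {"x": 0, "y": 0, "z": 0.007, "yaw": 0, "fingers": 1},
    {"x": 0, "y": 0, "z": 0.014, "yaw": 0, "fingers": 1},
    {"x": 0, "y": 0, "z": 0.021, "yaw": 0, "fingers": 1},
    {"x": 0, "y": 0, "z": 0.028, "yaw": 0, "fingers": 1},
    {"x": 0, "y": 0, "z": 0.033, "yaw": 0, "fingers": 1},
  ],
)

```text
time: 16.2
eef_pos: [0.5333, 0.0465, 0.1255]
tcp_rot: [0.955, 0.297, -0.0, -0.0]
contact_force: [-0.5, -0.2, -0.4]
opening: 0.191
finger_force: 59.0
```

move_arm(
  plan=[
    {"x": 0, "y": 0, "z": 0.002, "yaw": 0, "fingers": 1},
    {"x": 0, "y": 0, "z": 0.003, "yaw": 0, "fingers": 1},
    {"x": 0, "y": 0, "z": 0.004, "yaw": 0, "fingers": 1},
    {"x": 0, "y": 0, "z": 0.004, "yaw": 0, "fingers": 1},
  ],
)

```text
time: 16.6
eef_pos: [0.5337, 0.0464, 0.1225]
tcp_rot: [0.955, 0.297, 0.0, 0.0]
contact_force: [0.4, -0.4, -0.8]
opening: 0.188
finger_force: 59.0
```

move_arm(
  plan=[
    {"x": 0, "y": 0, "z": 0.001, "yaw": 0, "fingers": 1},
    {"x": 0, "y": 0, "z": 0.002, "yaw": 0, "fingers": 1},
    {"x": 0, "y": 0, "z": 0.003, "yaw": 0, "fingers": 1},
    {"x": 0, "y": 0, "z": 0.003, "yaw": 0, "fingers": 1},
  ],
)

```text
time: 17.0
eef_pos: [0.5341, 0.0465, 0.1219]
tcp_rot: [0.955, 0.297, 0.0, 0.0]
contact_force: [-4.8, -0.0, 9.7]
opening: 0.186
finger_force: 60.2
```

The 9.7 N upward at a TCP height of 0.122 means the collar sits on the ear. I'll release and lift clear.

move_arm(
  plan=[
    {"x": 0, "y": 0, "z": 0, "yaw": 0, "fingers": 0.8},
    {"x": 0, "y": 0, "z": 0, "yaw": 0, "fingers": 0.6},
    {"x": 0, "y": 0, "z": 0, "yaw": 0, "fingers": 0.5},
    {"x": 0, "y": 0, "z": 0, "yaw": 0, "fingers": 0.5},
  ],
)

```text
time: 17.4
eef_pos: [0.5334, 0.0465, 0.119]
tcp_rot: [0.955, 0.297, -0.0, -0.0]
contact_force: [0.3, -0.1, 0.6]
opening: 0.499
finger_force: 0.0
```

move_arm(
  plan=[
    {"x": 0, "y": 0, "z": -0.02, "yaw": 0, "fingers": 0.5},
    {"x": 0, "y": 0, "z": -0.05, "yaw": 0, "fingers": 0.5},
    {"x": 0, "y": 0, "z": -0.09, "yaw": 0, "fingers": 0.5},
    {"x": 0, "y": 0, "z": -0.13, "yaw": 0, "fingers": 0.5},
    {"x": 0, "y": 0, "z": -0.17, "yaw": 0, "fingers": 0.5},
  ],
)

```text
time: 17.9
eef_pos: [0.5332, 0.0465, 0.2903]
tcp_rot: [0.955, 0.297, -0.0, -0.0]
contact_force: [0.7, 0.2, 0.2]
opening: 0.502
finger_force: 0.0
```

```bash
cat > chk.py <<'E'
from h import *
togo([.5336,.0457,.12],.604); D0={n:np.load(f"{n}0.npz") for n in("scene","top")}
rs=[]
for n in("scene","wrist"):
    im,K,T,m=cam(n); h=cv2.cvtColor(im,cv2.COLOR_RGB2HSV); k=((h[...,0]>=7)&(h[...,0]<=20)&(h[...,1]>140)&(h[...,2]>60)).astype(np.uint8)
    e=proj(K,T,[.5328,.0444,.128]); nn,l,st,c=cv2.connectedComponentsWithStats(k)
    i=1+np.argmin(np.linalg.norm(c[1:]-e,axis=1)+1e3*(st[1:,4]<40)); print(n,"orange",c[i].round(1),st[i],"expected mid",e.round(1),"top",proj(K,T,[.5328,.0444,.15]).round(1),"collar z.106",proj(K,T,[.5328,.0444,.106]).round(1)); rs.append(ray(K,T,*c[i]))
    if n=="scene":
        g=cv2.absdiff(im,D0[n]["im"]).max(axis=2); 
        for nm,b in {"flaskA":(105,285,160,355),"flaskB":(192,315,240,380),"amber":(195,370,250,440),"jar":(212,258,250,305),"flaskC":(312,172,345,225),"beaker":(468,198,512,248),"knob":(278,218,298,240)}.items(): print(nm,"changed px share",(g[b[1]:b[3],b[0]:b[2]]>50).mean().round(3))
p,e=tri(rs); print("grip centre",p.round(4),np.round(e,4))
E
python3 chk.py
```

```text
t 17.9 tcp [0.5332 0.0465 0.2903] ang 0.604 tilt [-0.001  0.    -1.   ] togo [-0.      0.001   0.1703] yaw -0.0 open 0.502 F [0.7 0.2 0.2] ff 0.0
scene orange [348.6 216.1] [344 207  11  21 185] expected mid [348.1 218.3] top [348.5 210.9] collar z.106 [347.7 225.4]
flaskA changed px share 0.0
flaskB changed px share 0.0
amber changed px share 0.0
jar changed px share 0.0
flaskC changed px share 0.085
beaker changed px share 0.0
knob changed px share 0.0
wrist orange [313.1 225.2] [303 211  21  29 490] expected mid [313.8 223.5] top [313.9 229.5] collar z.106 [313.8 218.2]
grip centre [0.5327 0.0451 0.1343] [0.0004 0.0004]
```

The grip centre measures 0.134. In the stand it measured 5.6 mm above its true middle; here it is 6.3 mm above, so the pin is home. The knob and bystanders haven't changed, except for a few pixels near flask_c. I'll check its stopper and then hand in.

```bash
python3 - <<'E'
from h import *
D=np.load("scene0.npz"); im=cam("scene")[0]
def st(im):
    g=im[168:200,316:344].min(axis=2); m=g>150; v,u=np.nonzero(m); return u.mean()+316,v.mean()+168,m.sum()
a,b=st(D["im"]),st(im); print(a,b)
if np.hypot(a[0]-b[0],a[1]-b[1])<2: print(ctrl.sign_off())
E
```

```text
(np.float64(329.34653465346537), np.float64(178.33663366336634), np.int64(101)) (np.float64(329.32835820895525), np.float64(178.38805970149252), np.int64(67))
the job is handed in; nothing more can be done
None
```

I've handed the job in: both tubes rolled into the blue bin with the tray held at about 45° for 2.5 s, the tray is back level, and the pin is fully home through both eyelets. No bystander moved in the before/after pictures, and it took about 18 s of the 69 s allowed.

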